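# Seat the workpiece and throw the magnetic chuck to full hold

### The arm

A 6-joint arm with a two-finger parallel gripper is mounted at the origin on the work surface. World frame = base frame: x ahead of the robot, y to its left, z up, the work surface at z = 0. Lengths are in m, angles in rad, forces in N, time in s.
With the tool pointing down it reaches from about 0.3 to 0.75 m from the base axis. Payload 8.5 kg.
Tool frame: the origin (TCP) lies where the fingers leave the gripper's body, on its centre line; the fingertips stand 73 mm ahead of it and the grasp point (between the pads) lies 54 mm ahead of it; z points along the fingers, y is the line along which they close (so a half turn about z gives the same grasp; the last joint's range is limited). The gripper opens to 85 mm and grips with 20 to 120 N. Pads are 22 mm wide; open, the fingers measure 114 mm over their backs; the gripper's body (76 mm by 85 mm) begins 54 mm behind the grasp point. The pads swing forward as they close: fully open they stand 13 mm farther back than shut.
Start: joints at [-1.364, 0.381, 1.297, -0, 1.464, -0.215], TCP at [0.225, -0.502, 0.304] pointing down, gripper open.
Joint ranges: [-3.11, 3.11], [-0.89, 2.33], [0.22, 2.48], [-1.42, 4.56], [0.17, 2.85], [-2.88, 2.88]. Speed limits (rad/s): [2.39, 2.39, 3.14, 3.14, 3.14, 3.14].

### API

Orientations are given as [roll, pitch, yaw] about the fixed x, y, z axes, in that order (R = Rz(yaw) Ry(pitch) Rx(roll)).
In Python, from workcell import ctrl, snapshot, calibration gives the robot as it stands.
- The arm moves only by the shell command python3 -m inch 'ROWS'. ROWS is JSON, a list of rows, each an object of numbers: "jaw": the closure, from -1 (fully open) to 1 (shut), so that 0 is half open; "tx", "ty", "tz": the shift along the world's x, y, z in m; "wx", "wy", "wz": the turn, a rotation vector about the world's x, y, z in rad. A call has exactly 10 rows; each row shifts and turns the commanded pose from where the row before left it; what a row does not reach is not made up. A row lasts 1/10 s, in which the tool goes at most 50 mm and 8.59 degrees, less where a joint would pass 70% of its speed; a pose out of reach is approached as far as the arm can. A call with a gripper value outside its range is refused whole. The fingers move at their own pace and stop on an object; the grip force is fixed at half the most. Time passes only in rows, so rows that do not move let the fingers close, or fill a call up. It gives the time, the measured TCP pose, the force, the opening and the grip force at its end, in the units of the state.
- ctrl.read_state(): the state, without advancing time (a new reading comes with each control period).
- snapshot(name): name is "scene" or "top" or "wrist"; returns (picture, depth): 400x640x3 uint8, red, green, blue; 400x640 float32, m along the optical axis (not along the pixel's ray), 0 where there is no reading.
- calibration(name): a dict with "camera_matrix" (3x3 intrinsics, pixels), "R" (3x3) and "t" (3): a world point X has camera coordinates R X + t; the wrist camera has in their place "T_tool_cam" (4x4, takes a point from camera to tool coordinates, whose origin is the TCP and whose axes are the flange's). Camera axes: x right, y down, z forward; pixel columns grow to the right and rows downward; lengths in m; the calibration is good to about 2 mm. The wrist camera is an equidistant fisheye: a pixel r from the principal point sees the ray r / f radians off the axis. A picture is of the moment at which its call begins: read the wrist's pose just before it. calibration takes no time and is no camera call.
- ctrl.close_job(): hands the job in; it is judged then, once.
The state is a dict: "clock": time; "joint_positions": joint angles; "qvel": joint speeds; "effort": joint torques, N m; "tool_pos": TCP position; "tool_rot": TCP orientation; "wrist_force": force on the tool from outside, world axes, zero at the start; "wrist_torque": the same for the moment, N m; "opening": finger opening in m; "grasp_force": force on a finger pad.
Only numpy, scipy, OpenCV 4.12 (cv2) and the standard library are available. Lean on these libraries where they do the work, as an engineer would, in place of code of your own. Each camera call takes 0.05 s, during which the arm holds its last target. There are 200 camera calls.

### The job

Push the steel block along the magnetic chuck's plate until its long side is flush against the stop rail, then push the chuck's lever round past its first click (half hold) all the way to its second stop (full hold), and leave both there. Use only the fingertips or the outside of the fingers: never lift, tip or carry the block, never throw the lever to full hold while the block is off the rail, and leave the V-block, brush, drill case and cup where they are.

Things in the scene. Friction and masses are not known exactly. Their poses are not given: they have to be found in the camera images.
- chuck: Magnetic chuck fixed to the bench, level; place and yaw vary. Origin on the bench top; x from its near edge to the stop rail, y from plate to lever console, z up. Steel plate with thin brass lines: x -75 to 75, y -140 to 40, top z = 50 mm. Grey console: x -75 to 75, y 40 to 165, top z = 44 mm.
- rail (a point): Middle of the stop rail's inner face, at its top edge (chuck x = 63, y = -50, z = 65 mm). The rail is a dark bar along the plate's whole far edge (y -140 to 40), 12 mm thick, standing 15 mm above the plate.
- block: Loose steel workpiece, 40 (its x) by 60 (its y) by 30 mm high, 0.45 to 0.75 kg, two dark holes in its top. Origin: centre of its underside. Lies on the plate 25 to 55 mm short of the rail and up to 0.3 rad askew. Flush = its long (y) side on the rail: origin at chuck x = 43 mm, axes parallel to the chuck's. Where along the rail does not matter.
- lever (a joint): Angle of the two-stage lever (rad), growing clockwise from above: 0 off (end stop), 0.7 half hold (sprung detent), 1.4 full hold (second, last stop). Starts within 0.1 of off. Springs draw it to the nearest of the three: let go short of 0.95 it falls back to half hold, past 1.15 it snaps to full. Takes up to about 5 N at the handle, across the arm.
- pivot (a point): Top of the lever's upright pivot, at chuck x = 0, y = 65, z = 66 mm; hub 28 mm across. At lever angle q the handle's axis is at chuck x = 80 sin(q - 0.7), y = 65 + 80 cos(q - 0.7) mm: it sweeps in an arc from the console's near (-x) side to its far (+x) side.
- lever_knob (a point): Centre of the top end of the lever's upright handle: a black round post 18 mm in diameter, from z = 60 to 105 mm above the bench, on a flat steel arm 14 mm wide (z = 50 to 60 mm) that runs 80 mm to the pivot.
- vblock: Bystander: loose black V-block, 50 x 50 x 48 mm, on the bench beyond the console end. Origin under its centre.
- brush: Bystander: loose bench brush lying on the bench beyond the plate's other end, handle towards its -x. Origin on the bench under it.
- case: Bystander: loose clear plastic drill case, 70 x 110 mm, raised lid to 75 mm high, on the bench behind the rail. Origin under its centre.
- cup: Bystander: loose white cup, 76 mm across and 85 mm high, on the bench behind the console. Origin under its centre.
There are look-alikes about, which are no part of the job. There is more than one size of the block; the job needs the smallest.

How it is judged:
By the outcome, as a careful person would: the job done as asked, in the order asked, and still so for the second after the job is handed in, with the robot touching nothing.
It also fails if it takes over 48 s, if anything falls off the work surface, if the arm or the gripper's body presses on something with over 40 N, if the wrist force passes 120 N, or if a joint passes its speed limit or range.

## Working session

There is one attempt and no reset: what is moved stays moved. The work goes in short steps, Python scripts to look and compute and a shell command to move; the robot and the scene stay as the last step left them, time stands still between calls to the robot, and variables do not carry over. Pictures are saved under pics/ and viewed, at most 10 in all, crops included, and the job is handed in when it is done.

```bash
ls; mkdir -p pics; python3 - <<'E'
from workcell import ctrl, snapshot, calibration
import cv2,numpy as np
for n in("scene","top"):
    p,d=snapshot(n); cv2.imwrite(f"pics/{n}0.png",p[:,:,::-1]); np.savez(f"pics/{n}0.npz",p=p,d=d)
s=ctrl.read_state();print(s["clock"],s["tool_pos"],s["tool_rot"],s["opening"])
E
```

```text
pics
0.1 [ 0.22512734 -0.50162672  0.30339167] [-3.14034189e+00 -2.93624538e-04  4.21781445e-01] 0.08517574404602166
```

View pics/top0.png

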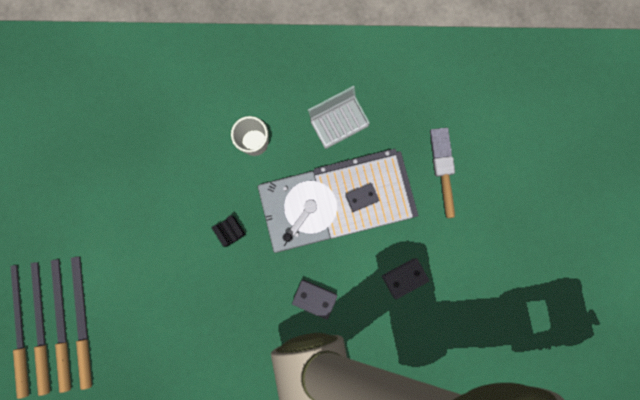

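View pics/scene0.png

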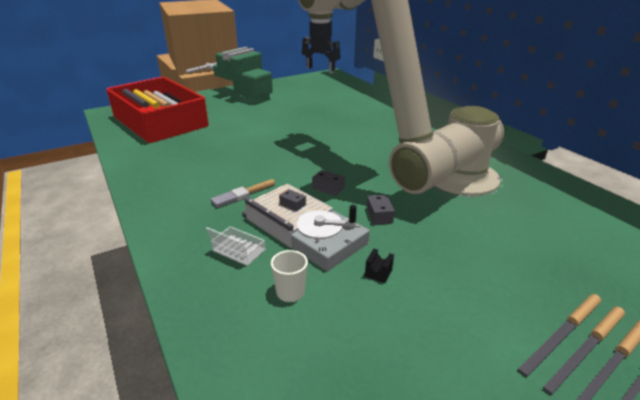

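The top view shows three two-hole blocks, at (362,197), (315,297) and (406,278). Only the one at (362,197) lies on the chuck plate, and it's the smallest, so it fits the description. The rail is along the top edge from (315,170) to (400,153), the pivot is at (310,206) and the handle at (288,237). I'll confirm this with an enlarged crop.

```bash
cat > h.py <<'E'
from workcell import ctrl, snapshot, calibration
import cv2,numpy as np
def w(n,uv,d=None,z=None):
    c=calibration(n);K,R,t=map(np.array,(c["camera_matrix"],c["R"],c["t"]))
    r=np.linalg.inv(K)@np.array([uv[0],uv[1],1.]);C=-R.T@t;v=R.T@r
    return C+v*(d if z is None else (z-C[2])/v[2])
def cl(c,P): # world->chuck
    x,y,a=c;q=np.array(P)[:2]-[x,y];return np.array([np.cos(a)*q[0]+np.sin(a)*q[1],-np.sin(a)*q[0]+np.cos(a)*q[1]])
def wd(c,p):
    x,y,a=c;return np.array([x+np.cos(a)*p[0]-np.sin(a)*p[1],y+np.sin(a)*p[0]+np.cos(a)*p[1]])
E
python3 - <<'E'
from h import *
f=np.load("pics/top0.npz");p,d=f["p"],f["d"]
x0,y0=250,140
cv2.imwrite("pics/c1.png",cv2.resize(p[y0:y0+120,x0:x0+175,::-1],None,fx=4.5,fy=4.5,interpolation=cv2.INTER_CUBIC))
for uv in[(362,197),(315,297),(406,278),(288,237),(310,206),(400,200),(275,215)]:
    dd=np.median(d[uv[1]-1:uv[1]+2,uv[0]-1:uv[0]+2]); print(uv,w("top",uv,dd).round(4))
E
```

```text
(362, 197) [ 0.5707 -0.0495  0.0802]
(315, 297) [0.3613 0.0453 0.043 ]
(406, 278) [ 0.4035 -0.1469  0.0413]
(288, 237) [0.4854 0.1003 0.1065]
(310, 206) [0.5515 0.0582 0.0683]
(400, 200) [ 0.5683 -0.1327  0.051 ]
(275, 215) [0.5332 0.1334 0.0436]
```

View pics/c1.png

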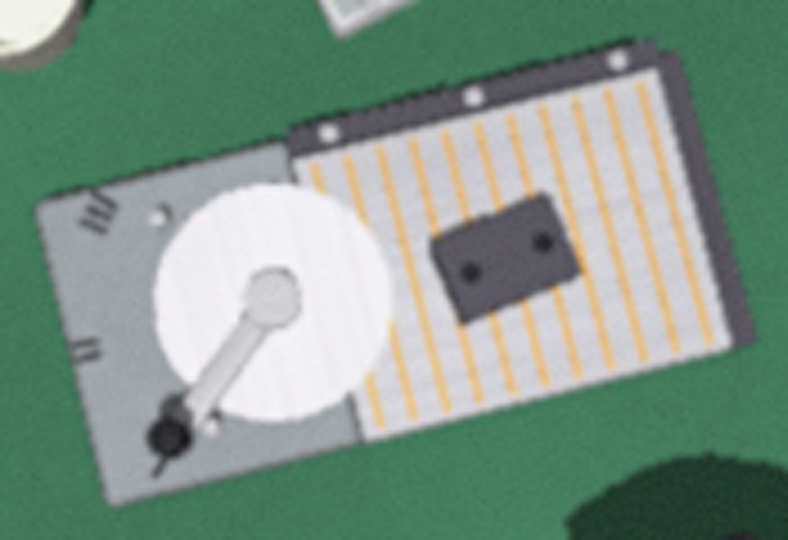

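The crop confirms it: the block on the plate has top corners at crop (430,240), (545,192), (582,272) and (465,325). The near plate corners are at (360,440) and (730,347), the console corners at (108,505) and (38,207), and the handle is at (170,437).

```bash
python3 - <<'E'
from h import *
from scipy.optimize import least_squares
px=lambda u,v:(250+(u+.5)/4.5-.5,140+(v+.5)/4.5-.5)
obs=[((360,440),(-75,40,50)),((730,347),(-75,-140,50)),((108,505),(-75,165,44)),((38,207),(75,165,44)),((297,157),(63,40,50)),((272,297),(0,65,66))]
P=[w("top",px(*a),z=b[2]/1e3) for a,b in obs];M=np.array([b[:2] for a,b in obs])/1e3
r=least_squares(lambda c:np.ravel([wd(c,m)-q[:2] for m,q in zip(M,P)]),[.55,.0,.2])
c=r.x;print("chuck",c.round(4),(r.fun.reshape(-1,2)*1e3).round(1).tolist())
B=np.array([w("top",px(*a),z=.08)[:2] for a in[(430,240),(545,192),(582,272),(465,325)]])
bc=np.array([cl(c,b) for b in B]);print("block chuck",(bc*1e3).round(1).tolist(),(bc.mean(0)*1e3).round(1), cv2.minAreaRect((bc*1e3).astype(np.float32)))
l=bc[0]-bc[1];print("yaw in chuck",np.arctan2(-l[0],l[1]),"world ctr",B.mean(0))
k=w("top",px(170,437),z=.105);kc=cl(c,k);print("knob",k,kc*1e3,"q",.7+np.arctan2(kc[0],kc[1]-.065))
E
```

```text
chuck [ 0.5691 -0.0052  0.2613] [[-0.6, -2.1], [-0.3, -1.9], [-0.8, 0.3], [3.1, 2.4], [-1.2, 1.9], [-0.2, -0.6]]
block chuck [[6.8, -11.4], [15.4, -68.5], [-24.6, -75.6], [-35.1, -17.3]] [ -9.4 -43.2] ((-9.099967956542969, -42.732398986816406), (42.31896209716797, 59.25508117675781), 10.060547828674316)
yaw in chuck 0.14931808029552798 world ctr [ 0.57119323 -0.04936868]
knob [0.48598184 0.10163324 0.105     ] [-52.6776207  124.70108002] q -0.022981210183751988
```

```bash
r='{"tx":0.022,"ty":0.033,"wz":-0.016,"jaw":0.4}'; python3 -m inch '[{"tx":0.022,"ty":0.033,"wz":-0.016,"jaw":0.4},{"tx":0.022,"ty":0.033,"wz":-0.016,"jaw":0.4},{"tx":0.022,"ty":0.033,"wz":-0.016,"jaw":0.4},{"tx":0.022,"ty":0.033,"wz":-0.016,"jaw":0.4},{"tx":0.022,"ty":0.033,"wz":-0.016,"jaw":0.4},{"tx":0.022,"ty":0.033,"wz":-0.016,"jaw":0.4},{"tx":0.022,"ty":0.033,"wz":-0.016,"jaw":0.4},{"tx":0.022,"ty":0.033,"wz":-0.016,"jaw":0.4},{"tx":0.022,"ty":0.033,"wz":-0.016,"jaw":0.4},{"tx":0.022,"ty":0.033,"wz":-0.016,"jaw":0.4}]'
python3 -m inch '[{"tx":0.018,"ty":0.027,"tz":-0.01,"jaw":0.4},{"tx":0.018,"ty":0.027,"tz":-0.02,"jaw":0.4},{"tx":0.018,"ty":0.027,"tz":-0.02,"jaw":0.4},{"tx":0.018,"ty":0.027,"tz":-0.02,"jaw":0.4},{"tz":-0.02,"jaw":0.4},{"tz":-0.02,"jaw":0.4},{"tz":-0.01,"jaw":0.4},{"jaw":0.4},{"jaw":0.4},{"jaw":0.4}]'
python3 - <<'E'
from h import *
s=ctrl.read_state();p,d=snapshot("wrist");cv2.imwrite("pics/w1.png",p[:,:,::-1]);print(s["clock"],s["tool_pos"],s["tool_rot"],s["opening"],s["wrist_force"])
c=calibration("wrist");print(c)
E
```

```text
0.1 [ 0.22512734 -0.50162672  0.30339167] [-3.14034189e+00 -2.93624538e-04  4.21781445e-01] 0.08517574404602166 [ 0.55694585 -0.0546207  -0.19532365]
{'camera_matrix': array([[309.70691629,   0.        , 312.98388583],
       [  0.        , 309.70691629, 199.36300445],
       [  0.        ,   0.        ,   1.        ]]), 'T_tool_cam': array([[-4.63023233e-04, -9.46119807e-01, -3.23816454e-01,
         8.35176176e-02],
       [ 9.99999889e-01, -4.10095351e-04, -2.31686333e-04,
        -1.11282005e-04],
       [ 8.64074064e-05, -3.23816526e-01,  9.46119892e-01,
        -7.02384460e-02],
       [ 0.00000000e+00,  0.00000000e+00,  0.00000000e+00,
         1.00000000e+00]])}schema error: expected keys jaw, tx, ty, tz, wx, wy, wz
schema error: expected keys jaw, tx, ty, tz, wx, wy, wz
```

View pics/w1.png

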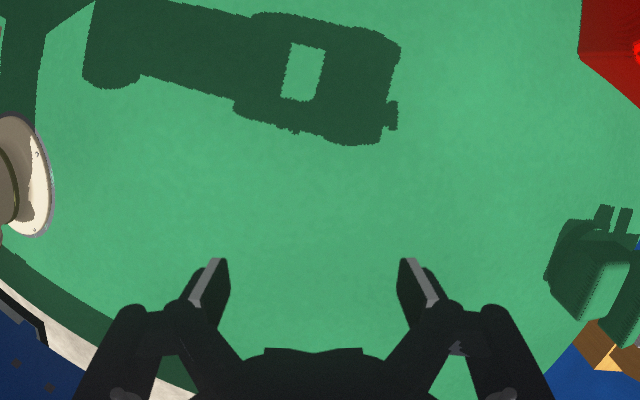

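The picture shows the open fingers over bare bench. Both calls were refused because every row needs all seven keys, so the arm hasn't moved. I'll resend them with full rows.

```bash
python3 -m inch '[{"tx":0.022,"ty":0.033,"tz":0,"wx":0,"wy":0,"wz":-0.016,"jaw":0.4},{"tx":0.022,"ty":0.033,"tz":0,"wx":0,"wy":0,"wz":-0.016,"jaw":0.4},{"tx":0.022,"ty":0.033,"tz":0,"wx":0,"wy":0,"wz":-0.016,"jaw":0.4},{"tx":0.022,"ty":0.033,"tz":0,"wx":0,"wy":0,"wz":-0.016,"jaw":0.4},{"tx":0.022,"ty":0.033,"tz":0,"wx":0,"wy":0,"wz":-0.016,"jaw":0.4},{"tx":0.022,"ty":0.033,"tz":0,"wx":0,"wy":0,"wz":-0.016,"jaw":0.4},{"tx":0.022,"ty":0.033,"tz":0,"wx":0,"wy":0,"wz":-0.016,"jaw":0.4},{"tx":0.022,"ty":0.033,"tz":0,"wx":0,"wy":0,"wz":-0.016,"jaw":0.4},{"tx":0.022,"ty":0.033,"tz":0,"wx":0,"wy":0,"wz":-0.016,"jaw":0.4},{"tx":0.022,"ty":0.033,"tz":0,"wx":0,"wy":0,"wz":-0.016,"jaw":0.4}]'
```

```text
clock: 1.15
tool_pos: [0.4458, -0.1702, 0.3039]
tool_rot: [-3.141, 0.0, 0.261]
wrist_force: [1.0, -0.8, -0.6]
opening: 0.0257
grasp_force: 0.0
```

```bash
python3 -m inch '[{"tx":0.018,"ty":0.027,"tz":-0.01,"wx":0,"wy":0,"wz":0,"jaw":0.4},{"tx":0.018,"ty":0.027,"tz":-0.02,"wx":0,"wy":0,"wz":0,"jaw":0.4},{"tx":0.018,"ty":0.027,"tz":-0.02,"wx":0,"wy":0,"wz":0,"jaw":0.4},{"tx":0.016,"ty":0.025,"tz":-0.02,"wx":0,"wy":0,"wz":0,"jaw":0.4},{"tx":0,"ty":0,"tz":-0.02,"wx":0,"wy":0,"wz":0,"jaw":0.4},{"tx":0,"ty":0,"tz":-0.02,"wx":0,"wy":0,"wz":0,"jaw":0.4},{"tx":0,"ty":0,"tz":-0.01,"wx":0,"wy":0,"wz":0,"jaw":0.4},{"tx":0,"ty":0,"tz":0,"wx":0,"wy":0,"wz":0,"jaw":0.4},{"tx":0,"ty":0,"tz":0,"wx":0,"wy":0,"wz":0,"jaw":0.4},{"tx":0,"ty":0,"tz":0,"wx":0,"wy":0,"wz":0,"jaw":0.4}]'
python3 - <<'E'
from h import *
s=ctrl.read_state();p,d=snapshot("wrist");cv2.imwrite("pics/w2.png",p[:,:,::-1]);np.savez("pics/w2.npz",p=p,d=d,pos=s["tool_pos"],rot=s["tool_rot"])
E
```

```text
clock: 2.15
tool_pos: [0.5155, -0.066, 0.1849]
tool_rot: [3.141, -0.002, 0.261]
wrist_force: [-0.1, -0.1, 0.1]
opening: 0.0255
grasp_force: 0.0
```

View pics/w2.png

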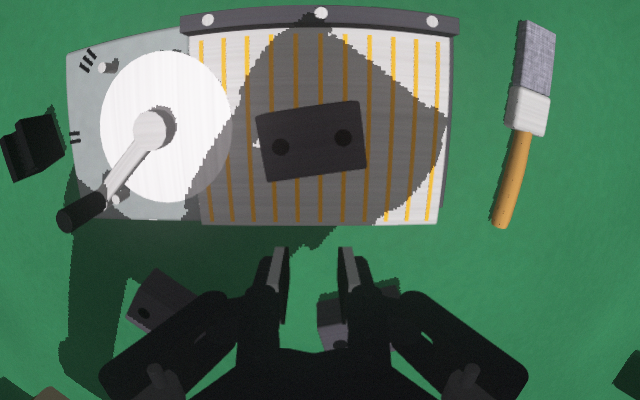

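The wrist view shows the block with top corners at (256,117), (358,100), (367,166) and (267,182). It's centred between the fingers, which are at u≈280 and 345. I'll check these positions against the chuck fit.

```bash
cat >> h.py <<'E'
from scipy.spatial.transform import Rotation as Ro
def ww(uv,z,pos,rot):
    c=calibration("wrist");K=c["camera_matrix"];T=c["T_tool_cam"];f=K[0,0]
    a,b=uv[0]-K[0,2],uv[1]-K[1,2];r=np.hypot(a,b);th=r/f
    v=np.array([np.sin(th)*a/r,np.sin(th)*b/r,np.cos(th)])
    R=Ro.from_euler("xyz",rot).as_matrix();v=R@T[:3,:3]@v;C=R@T[:3,3]+pos
    return C+v*(z-C[2])/v[2]
CH=(.5691,-.0052,.2613)
E
python3 - <<'E'
from h import *
f=np.load("pics/w2.npz");g=lambda uv,z:(cl(CH,ww(uv,z,f["pos"],f["rot"]))*1e3).round(1)
B=np.array([g(q,.08) for q in[(256,117),(358,100),(367,166),(267,182)]]);print(B.tolist(),B.mean(0))
for q,z,n in[((203,223),.05,"-75,40"),((438,224),.05,"-75,-140"),((181,29),.065,"75?,40"),((151,130),.066,"0,65"),((189,36),.065,"63,40"),((452,35),.065,"63,-140")]:print(n,g(q,z))
print("tcp",cl(CH,f["pos"])*1e3)
E
```

```text
[[5.5, -12.6], [14.9, -70.1], [-23.2, -76.5], [-33.0, -17.7]] [ -8.95  -44.225]
-75,40 [-72.8  37.9]
-75,-140 [ -74.  -140.5]
75?,40 [65.5 39. ]
0,65 [ 0.4 63.3]
63,40 [59.9 33.2]
63,-140 [  62.2 -133.9]
tcp [-67.5290199  -44.92895509]
```

```bash
python3 -m inch '[{"tx":0,"ty":0,"tz":-0.02,"wx":0,"wy":0,"wz":0,"jaw":0.4},{"tx":0,"ty":0,"tz":-0.02,"wx":0,"wy":0,"wz":0,"jaw":0.4},{"tx":0,"ty":0,"tz":-0.013,"wx":0,"wy":0,"wz":0,"jaw":0.4},{"tx":0,"ty":0,"tz":0,"wx":0,"wy":0,"wz":0,"jaw":0.4},{"tx":0.0058,"ty":0.00155,"tz":0,"wx":0,"wy":0,"wz":0,"jaw":0.4},{"tx":0.0058,"ty":0.00155,"tz":0,"wx":0,"wy":0,"wz":0,"jaw":0.4},{"tx":0.0058,"ty":0.00155,"tz":0,"wx":0,"wy":0,"wz":0,"jaw":0.4},{"tx":0.0058,"ty":0.00155,"tz":0,"wx":0,"wy":0,"wz":0,"jaw":0.4},{"tx":0.0058,"ty":0.00155,"tz":0,"wx":0,"wy":0,"wz":0,"jaw":0.4},{"tx":0.0058,"ty":0.00155,"tz":0,"wx":0,"wy":0,"wz":0,"jaw":0.4}]'
python3 -m inch '[{"tx":0.0029,"ty":0.00078,"tz":0,"wx":0,"wy":0,"wz":0,"jaw":0.4},{"tx":0.0029,"ty":0.00078,"tz":0,"wx":0,"wy":0,"wz":0,"jaw":0.4},{"tx":0.0029,"ty":0.00078,"tz":0,"wx":0,"wy":0,"wz":0,"jaw":0.4},{"tx":0.0029,"ty":0.00078,"tz":0,"wx":0,"wy":0,"wz":0,"jaw":0.4},{"tx":0.0029,"ty":0.00078,"tz":0,"wx":0,"wy":0,"wz":0,"jaw":0.4},{"tx":0.0029,"ty":0.00078,"tz":0,"wx":0,"wy":0,"wz":0,"jaw":0.4},{"tx":0.0029,"ty":0.00078,"tz":0,"wx":0,"wy":0,"wz":0,"jaw":0.4},{"tx":0.0029,"ty":0.00078,"tz":0,"wx":0,"wy":0,"wz":0,"jaw":0.4},{"tx":0,"ty":0,"tz":0,"wx":0,"wy":0,"wz":0,"jaw":0.4},{"tx":0,"ty":0,"tz":0,"wx":0,"wy":0,"wz":0,"jaw":0.4}]'
python3 - <<'E'
from h import *
s=ctrl.read_state();print("tcp",cl(CH,s["tool_pos"])*1e3)
E
```

```text
clock: 3.2
tool_pos: [0.5494, -0.056, 0.1309]
tool_rot: [-3.14, 0.003, 0.262]
wrist_force: [-8.0, -1.2, 2.9]
opening: 0.0256
grasp_force: 3.6
clock: 4.2
tool_pos: [0.5731, -0.0501, 0.1309]
tool_rot: [-3.141, 0.001, 0.262]
wrist_force: [-3.5, -0.8, 0.8]
opening: 0.0255
grasp_force: 1.7
tcp [ -7.78392273 -44.42787866]
```

```bash
python3 -m inch '[{"tx":0.00193,"ty":0.00052,"tz":0,"wx":0,"wy":0,"wz":0,"jaw":0.4},{"tx":0.00193,"ty":0.00052,"tz":0,"wx":0,"wy":0,"wz":0,"jaw":0.4},{"tx":0.00193,"ty":0.00052,"tz":0,"wx":0,"wy":0,"wz":0,"jaw":0.4},{"tx":0.00193,"ty":0.00052,"tz":0,"wx":0,"wy":0,"wz":0,"jaw":0.4},{"tx":0.00193,"ty":0.00052,"tz":0,"wx":0,"wy":0,"wz":0,"jaw":0.4},{"tx":0.00193,"ty":0.00052,"tz":0,"wx":0,"wy":0,"wz":0,"jaw":0.4},{"tx":0.00193,"ty":0.00052,"tz":0,"wx":0,"wy":0,"wz":0,"jaw":0.4},{"tx":0.00193,"ty":0.00052,"tz":0,"wx":0,"wy":0,"wz":0,"jaw":0.4},{"tx":0,"ty":0,"tz":0,"wx":0,"wy":0,"wz":0,"jaw":0.4},{"tx":0,"ty":0,"tz":0,"wx":0,"wy":0,"wz":0,"jaw":0.4}]'
python3 - <<'E'
from h import *
s=ctrl.read_state();print("tcp",cl(CH,s["tool_pos"])*1e3)
p,d=snapshot("wrist");cv2.imwrite("pics/w3.png",p[:,:,::-1])
E
```

```text
clock: 5.2
tool_pos: [0.5885, -0.0461, 0.1309]
tool_rot: [-3.141, 0.0, 0.262]
wrist_force: [-4.3, -0.8, 1.4]
opening: 0.0255
grasp_force: 2.3
tcp [  8.12515191 -44.51979485]
```

View pics/w3.png

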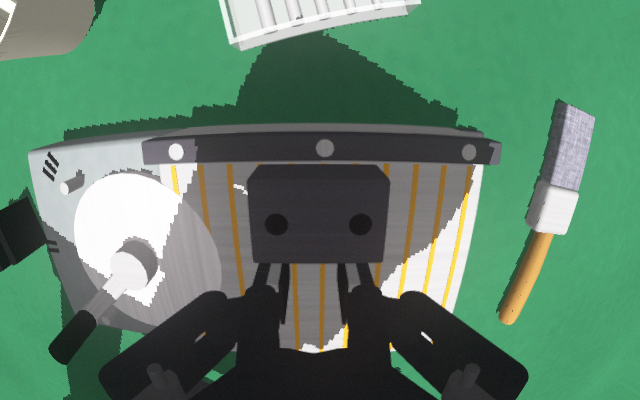

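The block is now square to the rail, with its far edge at v≈165 and the rail at v≈163, so a few mm remain. I'll keep pushing slowly until the force rises.

```bash
python3 -m inch '[{"tx":0.00097,"ty":0.00026,"tz":0,"wx":0,"wy":0,"wz":0,"jaw":0.4},{"tx":0.00097,"ty":0.00026,"tz":0,"wx":0,"wy":0,"wz":0,"jaw":0.4},{"tx":0.00097,"ty":0.00026,"tz":0,"wx":0,"wy":0,"wz":0,"jaw":0.4},{"tx":0.00097,"ty":0.00026,"tz":0,"wx":0,"wy":0,"wz":0,"jaw":0.4},{"tx":0,"ty":0,"tz":0,"wx":0,"wy":0,"wz":0,"jaw":0.4},{"tx":0,"ty":0,"tz":0,"wx":0,"wy":0,"wz":0,"jaw":0.4},{"tx":0,"ty":0,"tz":0,"wx":0,"wy":0,"wz":0,"jaw":0.4},{"tx":0,"ty":0,"tz":0,"wx":0,"wy":0,"wz":0,"jaw":0.4},{"tx":0,"ty":0,"tz":0,"wx":0,"wy":0,"wz":0,"jaw":0.4},{"tx":0,"ty":0,"tz":0,"wx":0,"wy":0,"wz":0,"jaw":0.4}]'
```

```text
clock: 6.25
tool_pos: [0.5923, -0.045, 0.1309]
tool_rot: [-3.141, 0.0, 0.262]
wrist_force: [-4.8, -1.1, 3.0]
opening: 0.0255
grasp_force: 2.5
```

```bash
python3 -m inch '[{"tx":0.00097,"ty":0.00026,"tz":0,"wx":0,"wy":0,"wz":0,"jaw":0.4},{"tx":0.00097,"ty":0.00026,"tz":0,"wx":0,"wy":0,"wz":0,"jaw":0.4},{"tx":0,"ty":0,"tz":0,"wx":0,"wy":0,"wz":0,"jaw":0.4},{"tx":0,"ty":0,"tz":0,"wx":0,"wy":0,"wz":0,"jaw":0.4},{"tx":0,"ty":0,"tz":0,"wx":0,"wy":0,"wz":0,"jaw":0.4},{"tx":0,"ty":0,"tz":0,"wx":0,"wy":0,"wz":0,"jaw":0.4},{"tx":0,"ty":0,"tz":0,"wx":0,"wy":0,"wz":0,"jaw":0.4},{"tx":0,"ty":0,"tz":0,"wx":0,"wy":0,"wz":0,"jaw":0.4},{"tx":0,"ty":0,"tz":0,"wx":0,"wy":0,"wz":0,"jaw":0.4},{"tx":0,"ty":0,"tz":0,"wx":0,"wy":0,"wz":0,"jaw":0.4}]'
```

```text
clock: 7.25
tool_pos: [0.5929, -0.0449, 0.1309]
tool_rot: [-3.141, 0.005, 0.262]
wrist_force: [-13.1, -4.6, 7.9]
opening: 0.0258
grasp_force: 7.1
```

Contact: the tool has stalled and the force has risen to 14 N. I'll seat it a little more, then back off.

```bash
python3 -m inch '[{"tx":0.00097,"ty":0.00026,"tz":0,"wx":0,"wy":0,"wz":0,"jaw":0.4},{"tx":0.00097,"ty":0.00026,"tz":0,"wx":0,"wy":0,"wz":0,"jaw":0.4},{"tx":0,"ty":0,"tz":0,"wx":0,"wy":0,"wz":0,"jaw":0.4},{"tx":0,"ty":0,"tz":0,"wx":0,"wy":0,"wz":0,"jaw":0.4},{"tx":0,"ty":0,"tz":0,"wx":0,"wy":0,"wz":0,"jaw":0.4},{"tx":0,"ty":0,"tz":0,"wx":0,"wy":0,"wz":0,"jaw":0.4},{"tx":0,"ty":0,"tz":0,"wx":0,"wy":0,"wz":0,"jaw":0.4},{"tx":0,"ty":0,"tz":0,"wx":0,"wy":0,"wz":0,"jaw":0.4},{"tx":0,"ty":0,"tz":0,"wx":0,"wy":0,"wz":0,"jaw":0.4},{"tx":0,"ty":0,"tz":0,"wx":0,"wy":0,"wz":0,"jaw":0.4}]'
python3 -m inch '[{"tx":-0.002,"ty":-0.0005,"tz":0,"wx":0,"wy":0,"wz":0,"jaw":0.4},{"tx":-0.002,"ty":-0.0005,"tz":0,"wx":0,"wy":0,"wz":0,"jaw":0.4},{"tx":-0.004,"ty":-0.001,"tz":0,"wx":0,"wy":0,"wz":0,"jaw":0.4},{"tx":-0.01,"ty":-0.0027,"tz":0,"wx":0,"wy":0,"wz":0,"jaw":0.4},{"tx":-0.015,"ty":-0.004,"tz":0,"wx":0,"wy":0,"wz":0,"jaw":0.4},{"tx":-0.015,"ty":-0.004,"tz":0.02,"wx":0,"wy":0,"wz":0,"jaw":0.4},{"tx":-0.015,"ty":-0.004,"tz":0.03,"wx":0,"wy":0,"wz":0,"jaw":0.4},{"tx":0,"ty":0,"tz":0.03,"wx":0,"wy":0,"wz":0,"jaw":0.4},{"tx":0,"ty":0,"tz":0,"wx":0,"wy":0,"wz":0,"jaw":0.4},{"tx":0,"ty":0,"tz":0,"wx":0,"wy":0,"wz":0,"jaw":0.4}]'
python3 - <<'E'
from h import *
s=ctrl.read_state();print("tcp",cl(CH,s["tool_pos"])*1e3)
p,d=snapshot("wrist");cv2.imwrite("pics/w4.png",p[:,:,::-1]);np.savez("pics/w4.npz",p=p,d=d,pos=s["tool_pos"],rot=s["tool_rot"])
E
```

```text
clock: 8.25
tool_pos: [0.5932, -0.0449, 0.131]
tool_rot: [-3.141, 0.009, 0.262]
wrist_force: [-23.8, -8.0, 13.0]
opening: 0.0258
grasp_force: 12.4
clock: 9.25
tool_pos: [0.5331, -0.0607, 0.2111]
tool_rot: [3.141, -0.001, 0.262]
wrist_force: [0.8, 0.5, 0.4]
opening: 0.0256
grasp_force: 0.0
tcp [-49.08362046 -44.35712354]
```

View pics/w4.png

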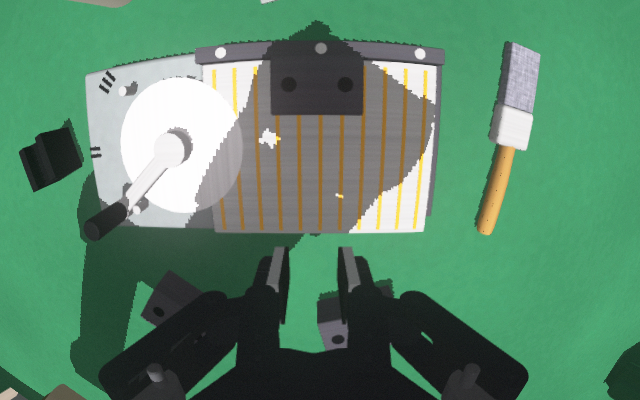

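The block now sits against the rail, its near edge from (271,113) to (363,115). I'll check that edge numerically and work out the lever path, using shut fingers with the tool kept at chuck yaw and its flat x side behind the handle.

```bash
python3 - <<'E'
from h import *
f=np.load("pics/w4.npz");g=lambda uv,z:(cl(CH,ww(uv,z,f["pos"],f["rot"]))*1e3).round(1)
print("near edge",g((272,113),.08),g((362,115),.08),"plate near",g((217,232),.05),g((423,232),.05),"knob",g((92,229),.105))
k=lambda q:np.array([.08*np.sin(q-.7)-.02,.065+.08*np.cos(q-.7)])
p=f["pos"][:2];a=wd(CH,[-.095,.122]);print("approach delta",(a-p).round(4),"z",f["pos"][2])
prev=a
for q in np.arange(0,1.46,.1):
    n=wd(CH,k(q));print(round(q,2),((n-prev)*1e3).round(1),n.round(4));prev=n
E
```

```text
near edge [ 24.6 -17.8] [ 23.5 -76.1] plate near [-73.9  37.4] [ -74.3 -138.9] knob [-49.7 124.4]
approach delta [-0.0873  0.1488] z 0.21111501717607087
0.0 [21.6 10.1] [0.4674 0.0982]
0.1 [4.9 6.3] [0.4723 0.1045]
0.2 [5.5 5.8] [0.4778 0.1103]
0.3 [6.1 5.2] [0.4839 0.1156]
0.4 [6.5 4.6] [0.4904 0.1202]
0.5 [7.  3.9] [0.4974 0.1241]
0.6 [7.3 3.2] [0.5047 0.1273]
0.7 [7.6 2.4] [0.5123 0.1297]
0.8 [7.8 1.7] [0.5201 0.1314]
0.9 [7.9 0.9] [0.5281 0.1323]
1.0 [8.  0.1] [0.5361 0.1324]
1.1 [ 8.  -0.7] [0.544  0.1317]
1.2 [ 7.9 -1.5] [0.5519 0.1302]
1.3 [ 7.7 -2.3] [0.5596 0.1279]
1.4 [ 7.4 -3. ] [0.567  0.1249]
```

```bash
python3 -m inch '[{"tx":-0.02,"ty":0.02,"tz":0,"wx":0,"wy":0,"wz":0,"jaw":1},{"tx":-0.02,"ty":0.02,"tz":0,"wx":0,"wy":0,"wz":0,"jaw":1},{"tx":-0.02,"ty":0.03,"tz":0,"wx":0,"wy":0,"wz":0,"jaw":1},{"tx":-0.02,"ty":0.03,"tz":0,"wx":0,"wy":0,"wz":0,"jaw":1},{"tx":-0.007,"ty":0.03,"tz":0,"wx":0,"wy":0,"wz":0,"jaw":1},{"tx":0,"ty":0.019,"tz":0,"wx":0,"wy":0,"wz":0,"jaw":1},{"tx":0,"ty":0,"tz":-0.02,"wx":0,"wy":0,"wz":0,"jaw":1},{"tx":0,"ty":0,"tz":-0.02,"wx":0,"wy":0,"wz":0,"jaw":1},{"tx":0,"ty":0,"tz":-0.02,"wx":0,"wy":0,"wz":0,"jaw":1},{"tx":0,"ty":0,"tz":-0.006,"wx":0,"wy":0,"wz":0,"jaw":1}]'
python3 -m inch '[{"tx":0.008,"ty":0.004,"tz":0,"wx":0,"wy":0,"wz":0,"jaw":1},{"tx":0.008,"ty":0.004,"tz":0,"wx":0,"wy":0,"wz":0,"jaw":1},{"tx":0.0056,"ty":0.002,"tz":0,"wx":0,"wy":0,"wz":0,"jaw":1},{"tx":0.005,"ty":0.0063,"tz":0,"wx":0,"wy":0,"wz":0,"jaw":1},{"tx":0.0055,"ty":0.0058,"tz":0,"wx":0,"wy":0,"wz":0,"jaw":1},{"tx":0.0061,"ty":0.0052,"tz":0,"wx":0,"wy":0,"wz":0,"jaw":1},{"tx":0.0065,"ty":0.0046,"tz":0,"wx":0,"wy":0,"wz":0,"jaw":1},{"tx":0,"ty":0,"tz":0,"wx":0,"wy":0,"wz":0,"jaw":1},{"tx":0,"ty":0,"tz":0,"wx":0,"wy":0,"wz":0,"jaw":1},{"tx":0,"ty":0,"tz":0,"wx":0,"wy":0,"wz":0,"jaw":1}]'
python3 - <<'E'
from h import *
s=ctrl.read_state();print("tcp",cl(CH,s["tool_pos"])*1e3)
p,d=snapshot("wrist");cv2.imwrite("pics/w5.png",p[:,:,::-1])
E
```

```text
clock: 10.3
tool_pos: [0.4453, 0.0884, 0.1425]
tool_rot: [-3.14, 0.005, 0.262]
wrist_force: [-0.6, 0.1, 0.1]
opening: -0.0001
grasp_force: 0.0
clock: 11.3
tool_pos: [0.4912, 0.12, 0.1451]
tool_rot: [3.141, -0.001, 0.262]
wrist_force: [-0.2, 0.3, 0.1]
opening: -0.0005
grasp_force: 0.0
tcp [-42.90954894 141.0558936 ]
```

View pics/w5.png

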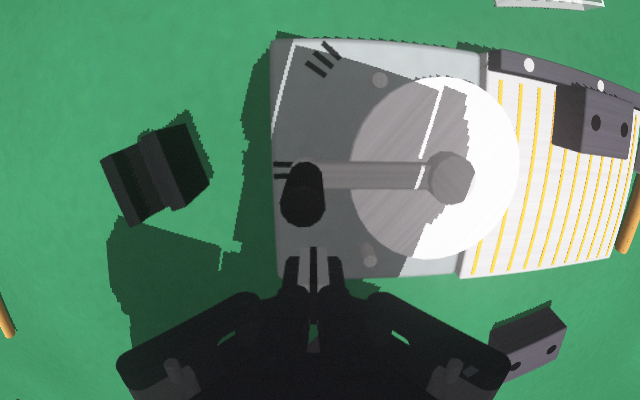

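The lever has moved on to half hold, with the handle at (302,195) beside the two-line mark and the fingers just behind it at (313,250). I'll continue to full hold.

```bash
python3 -m inch '[{"tx":0.007,"ty":0.0039,"tz":0,"wx":0,"wy":0,"wz":0,"jaw":1},{"tx":0.0073,"ty":0.0032,"tz":0,"wx":0,"wy":0,"wz":0,"jaw":1},{"tx":0.0076,"ty":0.0024,"tz":0,"wx":0,"wy":0,"wz":0,"jaw":1},{"tx":0.0078,"ty":0.0017,"tz":0,"wx":0,"wy":0,"wz":0,"jaw":1},{"tx":0.0079,"ty":0.0009,"tz":0,"wx":0,"wy":0,"wz":0,"jaw":1},{"tx":0.008,"ty":0.0001,"tz":0,"wx":0,"wy":0,"wz":0,"jaw":1},{"tx":0.008,"ty":-0.0007,"tz":0,"wx":0,"wy":0,"wz":0,"jaw":1},{"tx":0.0079,"ty":-0.0015,"tz":0,"wx":0,"wy":0,"wz":0,"jaw":1},{"tx":0.0077,"ty":-0.0023,"tz":0,"wx":0,"wy":0,"wz":0,"jaw":1},{"tx":0,"ty":0,"tz":0,"wx":0,"wy":0,"wz":0,"jaw":1}]'
python3 -m inch '[{"tx":0.004,"ty":-0.0015,"tz":0,"wx":0,"wy":0,"wz":0,"jaw":1},{"tx":0.003,"ty":-0.001,"tz":0,"wx":0,"wy":0,"wz":0,"jaw":1},{"tx":0,"ty":0,"tz":0,"wx":0,"wy":0,"wz":0,"jaw":1},{"tx":0,"ty":0,"tz":0,"wx":0,"wy":0,"wz":0,"jaw":1},{"tx":0,"ty":0,"tz":0,"wx":0,"wy":0,"wz":0,"jaw":1},{"tx":0,"ty":0,"tz":0,"wx":0,"wy":0,"wz":0,"jaw":1},{"tx":0,"ty":0,"tz":0,"wx":0,"wy":0,"wz":0,"jaw":1},{"tx":0,"ty":0,"tz":0,"wx":0,"wy":0,"wz":0,"jaw":1},{"tx":0,"ty":0,"tz":0,"wx":0,"wy":0,"wz":0,"jaw":1},{"tx":0,"ty":0,"tz":0,"wx":0,"wy":0,"wz":0,"jaw":1}]'
```

```text
clock: 12.35
tool_pos: [0.5615, 0.1273, 0.145]
tool_rot: [3.141, -0.001, 0.261]
wrist_force: [-0.1, 0.5, -1.0]
opening: 0.0
grasp_force: 0.0
clock: 13.35
tool_pos: [0.567, 0.1254, 0.1448]
tool_rot: [-3.142, 0.001, 0.262]
wrist_force: [-4.4, -1.5, -0.2]
opening: 0.0003
grasp_force: 2.5
```

The fingers are resting lightly on the handle at the stop. I'll back off, rise and look.

```bash
python3 -m inch '[{"tx":-0.01,"ty":-0.0027,"tz":0,"wx":0,"wy":0,"wz":0,"jaw":1},{"tx":-0.02,"ty":-0.005,"tz":0,"wx":0,"wy":0,"wz":0,"jaw":1},{"tx":-0.03,"ty":-0.008,"tz":0,"wx":0,"wy":0,"wz":0,"jaw":1},{"tx":-0.03,"ty":-0.008,"tz":0.02,"wx":0,"wy":0,"wz":0,"jaw":1},{"tx":-0.03,"ty":-0.03,"tz":0.03,"wx":0,"wy":0,"wz":0,"jaw":1},{"tx":0,"ty":-0.03,"tz":0.03,"wx":0,"wy":0,"wz":0,"jaw":1},{"tx":0,"ty":-0.03,"tz":0,"wx":0,"wy":0,"wz":0,"jaw":1},{"tx":0,"ty":-0.02,"tz":0,"wx":0,"wy":0,"wz":0,"jaw":1},{"tx":0,"ty":0,"tz":0,"wx":0,"wy":0,"wz":0,"jaw":1},{"tx":0,"ty":0,"tz":0,"wx":0,"wy":0,"wz":0,"jaw":1}]'
python3 - <<'E'
from h import *
s=ctrl.read_state()
p,d=snapshot("wrist");cv2.imwrite("pics/w6.png",p[:,:,::-1]);np.savez("pics/w6.npz",p=p,d=d,pos=s["tool_pos"],rot=s["tool_rot"])
E
```

```text
clock: 14.35
tool_pos: [0.4488, -0.0071, 0.224]
tool_rot: [3.141, -0.002, 0.261]
wrist_force: [-0.1, 0.2, -0.4]
opening: 0.0001
grasp_force: 0.0
```

View pics/w6.png

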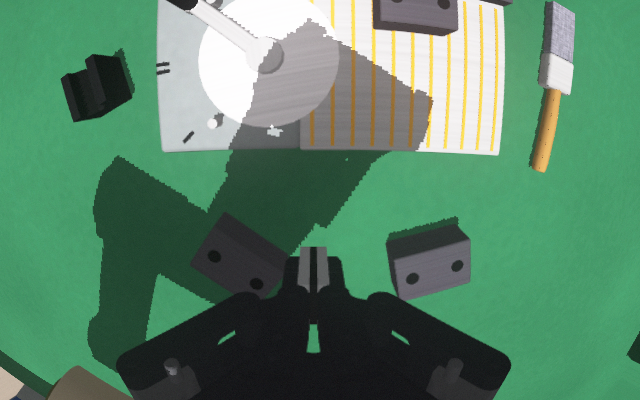

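The lever now points to the far side, handle at (185,0), but the block is partly out of frame. I'll take a last check from the top camera.

```bash
python3 - <<'E'
from h import *
p,d=snapshot("top");x0,y0=220,90
cv2.imwrite("pics/c2.png",cv2.resize(p[y0:y0+150,x0:x0+200,::-1],None,fx=4,fy=4,interpolation=cv2.INTER_CUBIC))
E
```

```text
(no output)
```

View pics/c2.png

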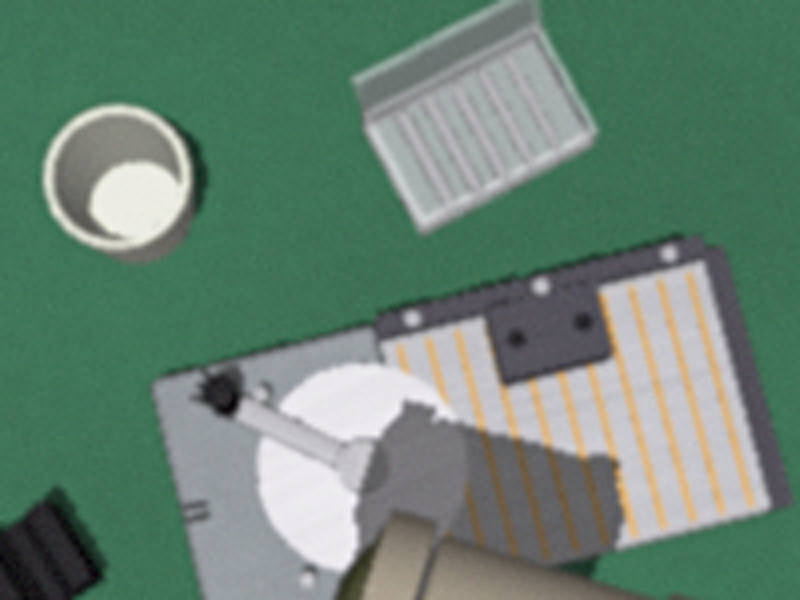

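The block at (550,330) is against the rail with no visible gap and parallel to it. The handle at (222,393) covers the three-line full-hold mark, and the cup and case haven't moved.

```bash
python3 - <<'E'
from h import *
px=(220+222.5/4-.5,90+393.5/4-.5);k=cl(CH,w("top",px,z=.105));q=.7+np.arctan2(k[0],k[1]-.065);print(q)
if q>1.3: print(ctrl.close_job())
E
```

```text
1.3850706591302733
the job is handed in; nothing more can be done
None
```

The job is handed in: the block is flush against the stop rail, the lever is at full hold (measured about 1.39 rad against the 1.4 stop), and the arm is clear at about 14.4 s on the clock, with no bystander seen to have moved.

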